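Load a slide carrier under the spring clip of a slide stand

TASK

Load the specimen slide: with one fingertip press down the tilted tail of the spring clip on the slide stand and keep it down, and meanwhile with the other fingertip push the slide carrier along its channel, under the raised jaw, fully home against the end stop. Then let the clip come down on the carrier and move clear. Do not pinch or lift the carrier, push gently, and leave the bottles and other things around the stand where they are.

Things in the scene. Friction and masses are not known exactly. Their poses are not given: they have to be found in the camera images.
- stand: Fixed slide stand, grey base 218 x 122 mm, x = -120 to +98 mm. Origin on the worktop under the clip's hinge line; x = push direction, y left, z up. Right half: aluminium channel along x, centre line y = -30 mm, bed at z = 30 mm, 34 mm wide, rails up to z = 36 mm, open at the -x end. Left half: clip tail over the low base (z = 18 mm). Hinge brackets 42 mm high on y = 0.
- carrier: Loose black slide carrier with a glass slide, about 60 g, 86 (x) x 32 x 8 mm, in the channel. Origin: centre of its underside; x along the channel. Upright lip at its -x end, 6 mm thick, 26 mm high from the underside; push on its outer face, x = -43 mm. Starts at x = -33 to -11 mm of the stand, short of the jaw; fully home its origin is at (+45, -30, 30) mm of the stand.
- clip (a joint): Angle (rad) of the steel spring clip about a hinge along the stand's x at y = 0, z = 40 mm. 0 = at rest, jaw down, blocking the channel; 0.55 = tail fully down. A spring shuts it: the tail takes about 2.5 N to start, 6 N near the stop. The jaw clears the 8 mm carrier from about 0.24 up and, released, rests on it at about 0.22.
- clip_tail (a point): Point amid the clip's tail, 30 mm left of the hinge line, x = -40 mm of the stand. Tail: smooth steel plate 3 mm thick, x = -110 to +30 mm, reaching 49 mm left of the hinge; at rest it slopes up to the left by 0.55 rad (outer edge z = 67 mm), fully down it is level, top z = 42 mm. Pressing it raises the jaw; a fingertip may slide along it in x while pressing.
- end_stop (a point): Middle of the end stop's face at the far end of the channel, x = +88, y = -30, z = 37 mm of the stand; the stop is 10 mm thick, its top at z = 44 mm. The carrier's front edge meets this face when fully home.
- clip_jaw (a point): Lowest point of the clip's jaw, a 10 mm thick rolled foot 12 mm wide in x, at x = +45 mm of the stand over the channel's centre line; at rest 1.5 mm above the channel bed.
- stain_bottle: Bystander: brown stain bottle with black cap, 40 mm across, 85 mm high, left of the stand; origin under its centre.
- petri: Bystander: clear petri dish, 69 mm across, 15 mm high, left of the stand; origin under its centre.
- slides: Bystander: cardboard box of slides 60 x 90 x 32 mm, lying to the right; origin under its centre.
- forceps: Bystander: steel tweezers 151 mm long, 9 mm high, lying to the right; origin under the centre.
- small_bottle: Bystander: small white bottle with red cap, 34 mm across, 70 mm high, behind the stand; origin under its centre.
There are look-alikes about, which are no part of the job. Leave any orange or pink look-alike of the carrier alone.

How it is judged:
By the outcome, as a careful person would: the job done as asked, in the order asked, and still so for the second after the job is handed in, with the robot touching nothing.
It also fails if it takes over 40 s, if anything falls off the work surface, if the arm or the gripper's body presses on something with over 40 N, if the wrist force passes 120 N, or if a joint passes its speed limit or range.

ROBOT

A 6-joint arm with a two-finger parallel gripper is mounted at the origin on a cart in front of the work surface, level with it; the furniture and walls round the work are solid. World frame = base frame: x ahead of the robot, y to its left, z up, the work surface at z = 0. Lengths are in m, angles in degrees, forces in N, time in s.
With the tool pointing down it reaches from about 0.4 to 0.825 m from the base axis. Payload 7 kg.
Tool frame: the origin (TCP) lies at the centre of the arm's flange, where the gripper is bolted on; the fingertips stand 178 mm ahead of it and the grasp point (between the pads) lies 159 mm ahead of it; x points along the fingers, y is the direction in which the jaws open and shut, and the axes are right-handed (so a half turn about x gives the same grasp; the last joint's range is limited). The gripper opens to 88 mm and grips with 3 to 60 N. Pads are 19 mm wide; open, the fingers measure 130 mm over their backs; the gripper's body (78 mm by 193 mm) begins 47 mm behind the grasp point.
Start: joints at [-53.165, 20.546, 0.682, 0, -70.136, -16.507], TCP at [0.234, -0.633, 0.405] pointing down, gripper open.
Joint ranges: [-176.03, 176.03], [-82.01, 121.73], [-58.28, 71.71], [-173.87, 95.51], [-174.79, -0.11], [-173.66, 173.66]. Speed limits (degrees/s): [136.94, 136.94, 172.46, 180, 180, 180].

INTERFACE

Orientations are given as [roll, pitch, yaw] about the fixed x, y, z axes, in that order (R = Rz(yaw) Ry(pitch) Rx(roll)).
In Python, from plant import ctrl gives the robot as it stands. The module is installed in compiled form; this text tells all that it offers.
- The arm moves only by the shell command python3 -m inch 'ROWS'. ROWS is JSON, one flat list of numbers, 7 for each row, row after row: the shift along the tool's x, y, z in m, then the turn, a rotation vector about the tool's x, y, z in degrees, then the finger opening in m, from 0 to 0.0876. In form: [dx, dy, dz, rx, ry, rz, hand, dx, dy, dz, rx, ry, rz, hand, ...]. A call has 1 to 20 rows; each row shifts and turns the pose as measured when the row begins, along the tool's axes as they then stand; what a row does not reach is not made up. A row lasts 1/8 s, in which the tool goes at most 62.5 mm and 10.7 degrees, less where a joint would pass 70% of its speed; a pose out of reach is approached as far as the arm can. A call with a gripper value outside its range is refused whole. The fingers move at their own pace and stop on an object; the grip force is fixed at half the most. Time passes only in rows, so rows that do not move let the fingers close. It gives the time, the measured TCP pose, the force and the opening at its end, in the units of the state.
- ctrl.get_obs(): the state, without advancing time (a new reading comes with each control period).
- ctrl.snapshot(name): name is "scene" or "top"; returns a dict with "color" (480x640x3 uint8, red, green, blue), "depth" (480x640 float32, m along the optical axis (not along the pixel's ray), 0 where there is no reading), "K" (3x3 intrinsics, pixels), "k1" (the pictures are not rectified: a ray, as slopes to the right and down, at radius r is drawn at 1 + k1 r^2 times it, then the intrinsics apply), "position" and "attitude" of the camera in the world. Camera axes: x right, y up, looking along -z (the intrinsics and any distortion apply to the point x, -y, -z); pixel columns grow to the right and rows downward; lengths in m; the calibration is good to about 2 mm. A picture is of the moment at which its call begins.
- ctrl.close_job(): hands the job in, once; it reports no verdict.
The state is a dict: "clock": time; "joint_pos": joint angles; "qvel": joint speeds; "tau": joint torques, N m; "tool_pos": TCP position; "orientation": TCP orientation; "force": force on the tool from outside, world axes, zero at the start; "moment": the same for the moment, N m; "opening": finger opening in m.
Only numpy, scipy, OpenCV 4.12 (cv2) and the standard library are available. Lean on these libraries where they do the work, as an engineer would, in place of code of your own. Each camera call takes 0.05 s, during which the arm holds its last target.

## Working session

There is one attempt and no reset: what is moved stays moved. The work goes in short steps, Python scripts to look and compute and a shell command to move; the robot and the scene stay as the last step left them, time stands still between calls to the robot, and variables do not carry over. Pictures are saved under pics/ and viewed, and the job is handed in when it is done.

```bash
mkdir -p pics; ls; cat > h.py <<'E'
import numpy as np, cv2
from plant import ctrl
from scipy.spatial.transform import Rotation as R
def snap(n,f=None):
    s=ctrl.snapshot(n)
    if f: cv2.imwrite('pics/'+f,cv2.cvtColor(s['color'],cv2.COLOR_RGB2BGR))
    return s
E
python3 - <<'E'
from h import *
print(ctrl.get_obs())
for n in('scene','top'):
    s=snap(n,n+'0.png'); np.savez(n+'0.npz',**s)
    print(n,s['K'],s['k1'],s['position'],s['attitude'],(s['depth']>0).mean())
E
```

```text
pics
{'clock': 0.0, 'joint_pos': array([-5.31653696e+01,  2.05892015e+01,  6.33543332e-01, -2.18133467e-02,
       -7.01354877e+01, -1.65064507e+01]), 'qvel': array([-0.05216209,  0.00532226, -0.0551486 , -0.03573874, -0.04234873,
       -0.0915228 ]), 'tau': array([ 1.69911906e-03, -5.82723427e+01,  2.93065685e+01,  6.99705809e+00,
        7.11882240e-03, -1.90579881e-04]), 'tool_pos': array([ 0.23441758, -0.63276777,  0.40374059]), 'orientation': array([ 93.82875869,  89.90657513, 114.14950992]), 'force': array([-0.01197808,  0.36456336,  0.08325837]), 'moment': array([-0.04234515, -0.00913939, -0.01013104]), 'opening': 0.08755284252245185}
scene [[533.00712738   0.         318.33667953]
 [  0.         533.00712738 239.88915192]
 [  0.           0.           1.        ]] -0.007215148776435554 [0.15516648 0.43909962 1.11814808] [  32.30639125    0.34577257 -136.52914729] 0.9294889322916666
top [[490.75945      0.         325.75964591]
 [  0.         490.75945    233.41744875]
 [  0.           0.           1.        ]] -0.05337409287571388 [ 0.40604502 -0.02718502  1.3447686 ] [  8.59088696  -0.99332864 -91.09896945] 0.9959049479166666
```

View pics/scene0.png

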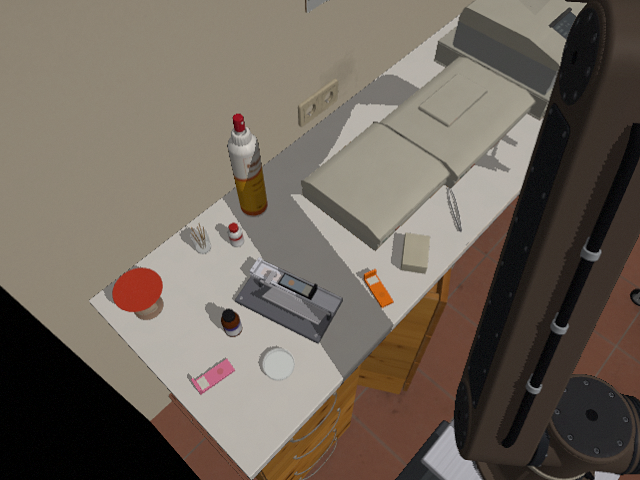

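View pics/top0.png

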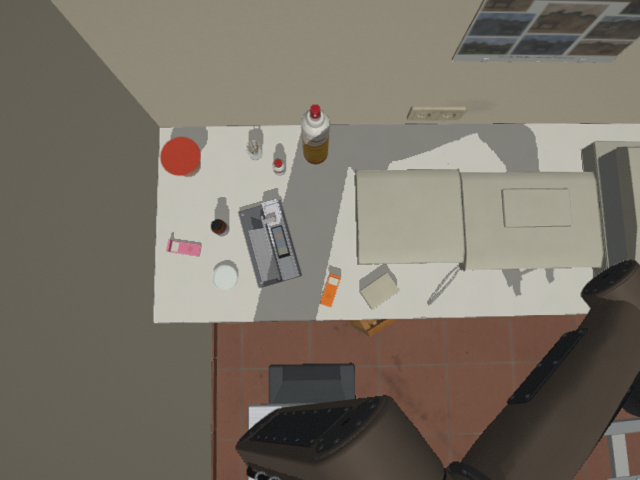

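The scene picture shows the stand at about (288,298) and the top picture at about (270,243). The black carrier in its channel is at top (281,240). There is an orange look-alike at (330,290) and a pink one at (184,247). Next I'll look at enlarged crops.

```bash
python3 - <<'E'
import cv2
a=cv2.imread('pics/top0.png')[185:300,205:355]; cv2.imwrite('pics/c1.png',cv2.resize(a,None,fx=5,fy=5,interpolation=cv2.INTER_CUBIC))
a=cv2.imread('pics/scene0.png')[245:350,215:355]; cv2.imwrite('pics/c2.png',cv2.resize(a,None,fx=5,fy=5,interpolation=cv2.INTER_CUBIC))
E
```

```text
(no output)
```

View pics/c1.png

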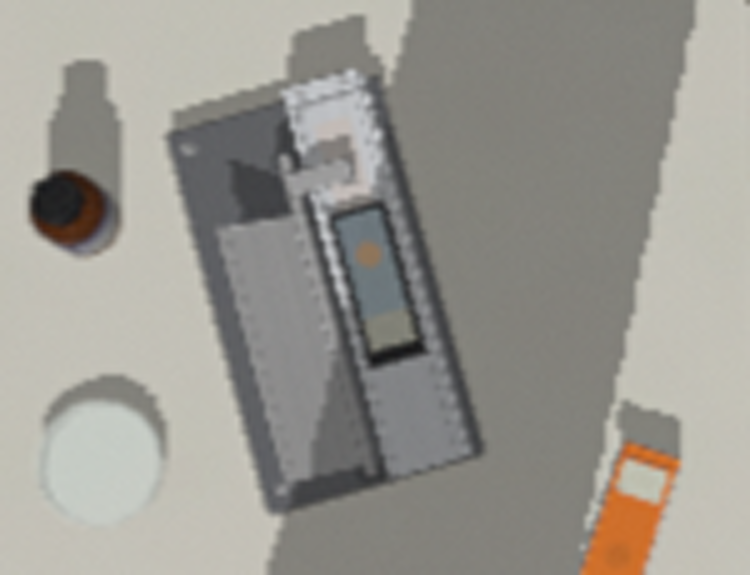

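View pics/c2.png

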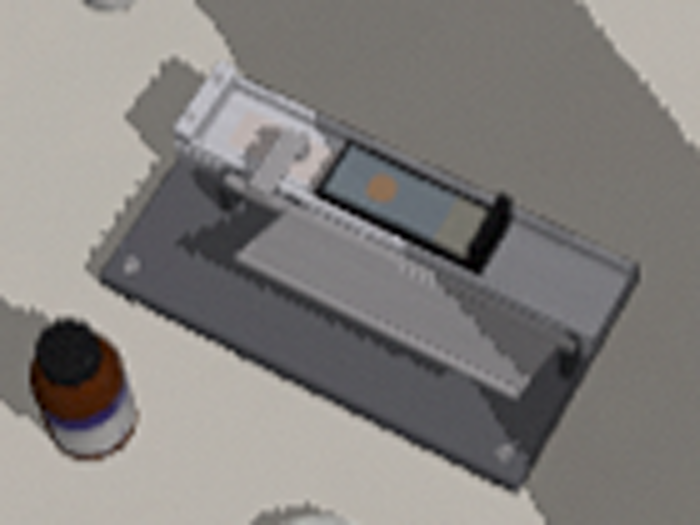

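```bash
cat >> h.py <<'E'
def camRt(s): return R.from_euler('xyz',s['attitude'],degrees=True).as_matrix(), np.array(s['position'])
def ray(s,u,v):
    K=s['K']; D=np.array([float(s['k1']),0,0,0,0.])
    p=cv2.undistortPoints(np.array([[[u,v]]],float),K,D)[0,0]
    Rm,t=camRt(s); return Rm@np.array([p[0],-p[1],-1.]),t
def atz(s,u,v,z):
    d,t=ray(s,u,v); return t+d*(z-t[2])/d[2]
def dep(s,u,v):
    d,t=ray(s,u,v); z=s['depth'][int(round(v)),int(round(u))]; return t+d*z
def proj(s,P):
    Rm,t=camRt(s); c=(np.atleast_2d(P)-t)@Rm; x=c[:,0]/-c[:,2]; y=-c[:,1]/-c[:,2]
    f=1+float(s['k1'])*(x*x+y*y); K=s['K']; return np.c_[K[0,0]*x*f+K[0,2],K[1,1]*y*f+K[1,2]]
def tri(s1,p1,s2,p2):
    d1,t1=ray(s1,*p1); d2,t2=ray(s2,*p2)
    a=np.linalg.lstsq(np.c_[d1,-d2],t2-t1,rcond=None)[0]
    A=t1+a[0]*d1;B=t2+a[1]*d2; return (A+B)/2,np.linalg.norm(A-B)
E
python3 - <<'E'
from h import *
T=dict(np.load('top0.npz'));S=dict(np.load('scene0.npz'))
c1=lambda x,y:((x+.5)/5-.5+205,(y+.5)/5-.5+185); c2=lambda x,y:((x+.5)/5-.5+215,(y+.5)/5-.5+245)
pts={'FL':((168,133),(105,275)),'BL':((272,513),(518,488)),'BR':((482,452),(638,268)),'FRstop':((362,70),(222,65)),'FLstop':((283,90),(178,130)),
'tailBL':((290,482),(520,393)),'tailFL':((219,228),(240,255)),'lipR':((420,345),(505,200)),'glassspot':((368,254),(381,188)),'carFL':((332,213),(320,190))}
for k,(a,b) in pts.items():
    P,e=tri(T,c1(*a),S,c2(*b)); print(k,(P*1e3).round(1),'gap',round(e*1e3,1),'z18',(atz(T,*c1(*a),.018)*1e3).round(1)[:2],(atz(S,*c2(*b),.018)*1e3).round(1)[:2],'dep',(dep(T,*c1(*a))*1e3).round(0),(dep(S,*c2(*b))*1e3).round(0))
E
```

```text
FL [670.9 185.1  11.2] gap 5.4 z18 [671.8 185.6] [665.2 185.3] dep [676. 189.  -5.] [665. 185.  18.]
BL [461.7 128.5   8.2] gap 3.6 z18 [462.8 128.2] [457.4 130.4] dep [463. 128.  16.] [460. 128.   9.]
BR [493.   14.5  13.3] gap 2.3 z18 [493.7  15. ] [490.5  15.8] dep [494.  15.  17.] [491.  15.  17.]
FRstop [701.8  77.3  30.9] gap 1.7 z18 [705.5  78.8] [707.5  72.5] dep [710.  80.  -0.] [694.  81.  44.]
FLstop [688.2 118.6  39.5] gap 4.6 z18 [694.9 122.3] [696.7 111.1] dep [690. 120.  43.] [686. 118.  40.]
tailBL [475.2 112.5  64. ] gap 3.7 z18 [479.3 118.5] [487.4  97.4] dep [477. 114.  64.] [487.  98.  18.]
tailFL [609.4 149.7  64.5] gap 3.7 z18 [618.4 157.3] [627.7 136. ] dep [618. 157.  20.] [606. 150.  68.]
lipR [547.5  45.4  52. ] gap 2.5 z18 [552.3  47.9] [558.8  32.2] dep [548.  46.  55.] [544.  47.  59.]
glassspot [599.   73.8  35.8] gap 2.5 z18 [602.7  75.9] [605.1  67.2] dep [599.  74.  42.] [596.  75.  40.]
carFL [621.4  92.9  31.7] gap 4.8 z18 [625.7  95.5] [625.1  87.4] dep [623.  94.  32.] [618.  93.  35.]
```

```bash
cat > fit.py <<'E'
from h import *
from scipy.optimize import least_squares
T=dict(np.load('top0.npz'));S=dict(np.load('scene0.npz'))
c1=lambda x,y:((x+.5)/5-.5+205,(y+.5)/5-.5+185); c2=lambda x,y:((x+.5)/5-.5+215,(y+.5)/5-.5+245)
c,s_=np.cos(.55),np.sin(.55)
def model(yl,xc):
    yr=yl-122
    return {'FL':(98,yl,18),'BL':(-120,yl,18),
    'FRstop':(98,None,44),'tailBL':(-110,49*c-1.5*s_*0,67),'tailFL':(30,49*c,67),'lipR':(xc-43,-46,56),'carFL':(xc+43,-14,38)}
obs={'FL':((168,133),(105,275)),'BL':((272,513),(518,488)),'tailBL':((290,482),(520,393)),'tailFL':((219,228),(240,255)),'lipR':((422,345),(511,200)),'carFL':((332,213),(320,190))}
def res(p,full=False):
    x,y,yaw,yl,xc=p[:5]; m=model(yl,xc); r=[]
    for k,(a,b) in obs.items():
        P=R.from_euler('z',yaw).apply(np.array(m[k])/1e3)+[x,y,0]
        r.append(proj(T,P)[0]-c1(*a)); r.append(proj(S,P)[0]-c2(*b))
    r=np.array(r); return r if full else r.ravel()
f=least_squares(res,[.57,.1,.28,67,-20]); 
print(f.x.round(4),np.degrees(f.x[2])); print(res(f.x,True).round(1))
E
python3 fit.py
```

```text
[  0.5905   0.1017   0.261   60.5749 -16.3689] 14.956911833446656
[[ 0.   0.8]
 [-1.3 -1.1]
 [-0.4  1.5]
 [-0.1 -0.8]
 [-0.2  1.2]
 [-0.6  0.1]
 [ 0.3  0.7]
 [-0.7 -0.5]
 [ 1.1  1.2]
 [ 0.1 -1.3]
 [-0.5  1. ]
 [-1.4 -0.5]]
```

```bash
cat >> h.py <<'E'
ST=np.array([.5905,.1017,0]); YAW=np.radians(14.96)
def s2w(p): return R.from_euler('z',YAW).apply(np.array(p)/1e3)+ST
def w2s(P): return R.from_euler('z',-YAW).apply(np.array(P)-ST)*1e3
def status(target=None,zax=+1):
    o=ctrl.get_obs(); Rt=R.from_euler('xyz',o['orientation'],degrees=True); M=Rt.as_matrix()
    tip=o['tool_pos']+M[:,0]*.178
    Fs=R.from_euler('z',-YAW).apply(o['force'])
    print('t',round(o['clock'],2),'tip stand mm',w2s(tip).round(1),'F stand',Fs.round(1),'open',round(o['opening']*1e3,1),'q',o['joint_pos'].round(0))
    print(' axes in stand frame: x',R.from_euler('z',-YAW).apply(M[:,0]).round(3),'y',R.from_euler('z',-YAW).apply(M[:,1]).round(3),'z',R.from_euler('z',-YAW).apply(M[:,2]).round(3))
    ys=np.array([np.sin(YAW)*-1,np.cos(YAW),0]); xs=np.array([np.cos(YAW),np.sin(YAW),0])
    for sg in(1,-1):
        D=np.c_[[0,0,-1],sg*ys,np.cross([0,0,-1],sg*ys)]
        print(' turn sg',sg,R.from_matrix(M.T@D).as_rotvec(degrees=True).round(2))
    if target is not None: print(' shift tool mm',(M.T@(s2w(target)-tip)*1e3).round(1))
E
python3 - <<'E'
from h import *
T=dict(np.load('top0.npz'))
status([-81,-1.5,130])
for u,v in[(370,215),(380,260),(440,200),(440,260),(362,250),(316,115),(278,165),(219,228)]: print(u,v,dep(T,u,v).round(3))
E
```

```text
t 0.1 tip stand mm [-533.7 -617.4  225.8] F stand [ 0.3 -0.8  0.2] open 87.6 q [-53.  21.   1.  -0. -70. -17.]
 axes in stand frame: x [-0.     0.001 -1.   ] y [-0.093  0.996  0.001] z [ 0.996  0.093 -0.   ]
 turn sg 1 [ 5.36 -0.01 -0.08]
 turn sg -1 [-1.7464e+02  1.3000e-01 -2.0000e-02]
 shift tool mm [ 96.6 570.8 508.3]
370 215 [ 0.644 -0.17   0.08 ]
380 260 [ 0.525 -0.193  0.072]
440 200 [ 0.681 -0.358  0.079]
440 260 [ 0.523 -0.352  0.067]
362 250 [ 0.552 -0.146  0.077]
316 115 [ 0.832 -0.032  0.301]
278 165 [0.786 0.072 0.071]
219 228 [0.614 0.224 0.087]
```

```bash
python3 -m inch '[0,0,0,5.4,0,0,0.036, 0,0.047,0.035,0,0,0,0.036, 0,0.047,0.035,0,0,0,0.036, 0,0.047,0.035,0,0,0,0.036, 0,0.047,0.035,0,0,0,0.036, 0,0.047,0.035,0,0,0,0.036, 0,0.047,0.035,0,0,0,0.036, 0,0.047,0.035,0,0,0,0.036, 0,0.047,0.035,0,0,0,0.036, 0,0.047,0.035,0,0,0,0.036, 0,0.047,0.035,0,0,0,0.036, 0,0.047,0.035,0,0,0,0.036]'; python3 -c "
from h import *
status([-81,-1.5,100])"
```

```text
clock: 1.6
tool_pos: [0.4798, -0.0199, 0.4015]
orientation: [102.2, 89.6, 116.6]
force: [1.7, -0.7, 0.3]
opening: 0.036
t 1.6 tip stand mm [-138.6  -87.6  223.6] F stand [ 1.4 -1.1  0.3] open 36.0 q [ 21.   2. -23.  -0. -65. -96.]
 axes in stand frame: x [-0.002  0.008 -1.   ] y [0.01  1.    0.008] z [ 1.    -0.01  -0.002]
 turn sg 1 [-0.6  -0.09 -0.43]
 turn sg -1 [ 1.794e+02 -6.800e-01  1.400e-01]
 shift tool mm [124.1  85.7  56.9]
```

```bash
python3 -m inch '[0.0,0.043,0.028,-0.6,0,-0.4,0.036, 0.03,0.043,0.028,0,0,0,0.036, 0.045,0,0,0,0,0,0.036, 0.028,0,0,0,0,0,0.036]'; python3 -c "
from h import *
status([-81,-1.5,80])
import numpy as np
for n in('top','scene'):
    s=snap(n,n+'1.png'); np.savez(n+'1.npz',**s)
a=cv2.imread('pics/top1.png')[165:315,185:385]; b=cv2.imread('pics/scene1.png')[200:350,195:395]
cv2.imwrite('pics/c3.png',cv2.resize(a,None,fx=4,fy=4,interpolation=cv2.INTER_CUBIC));cv2.imwrite('pics/c4.png',cv2.resize(b,None,fx=4,fy=4,interpolation=cv2.INTER_CUBIC))"
```

```text
clock: 2.1
tool_pos: [0.5142, 0.0859, 0.2977]
orientation: [21.8, 89.8, 37.1]
force: [0.3, 0.1, 0.2]
opening: 0.0358
t 2.1 tip stand mm [-77.1   4.7 119.7] F stand [ 0.3 -0.   0.2] open 35.8 q [  31.   12.  -27.   -0.  -51. -106.]
 axes in stand frame: x [ 0.004  0.001 -1.   ] y [-0.007  1.     0.001] z [1.    0.007 0.004]
 turn sg 1 [ 0.39  0.2  -0.08]
 turn sg -1 [-1.7961e+02  1.3000e-01  3.2000e-01]
 shift tool mm [39.7 -6.2 -4.1]
```

View pics/c3.png

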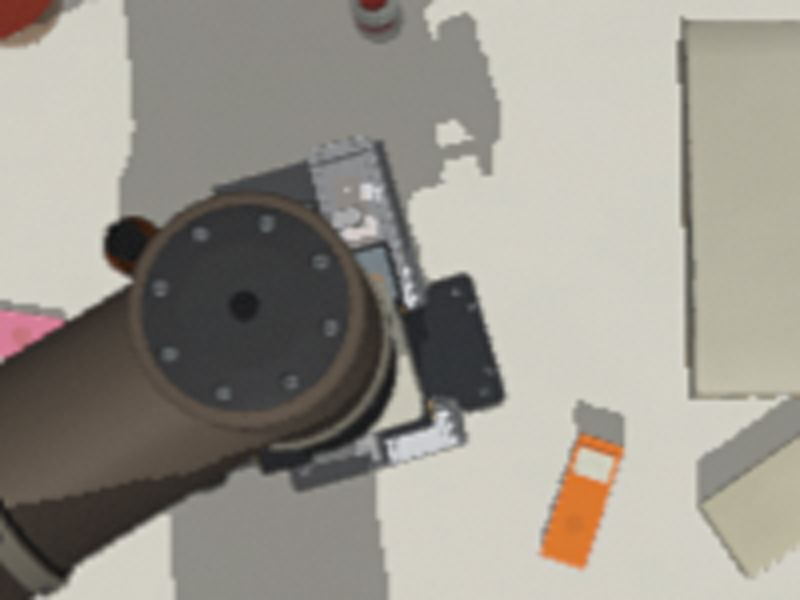

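View pics/c4.png

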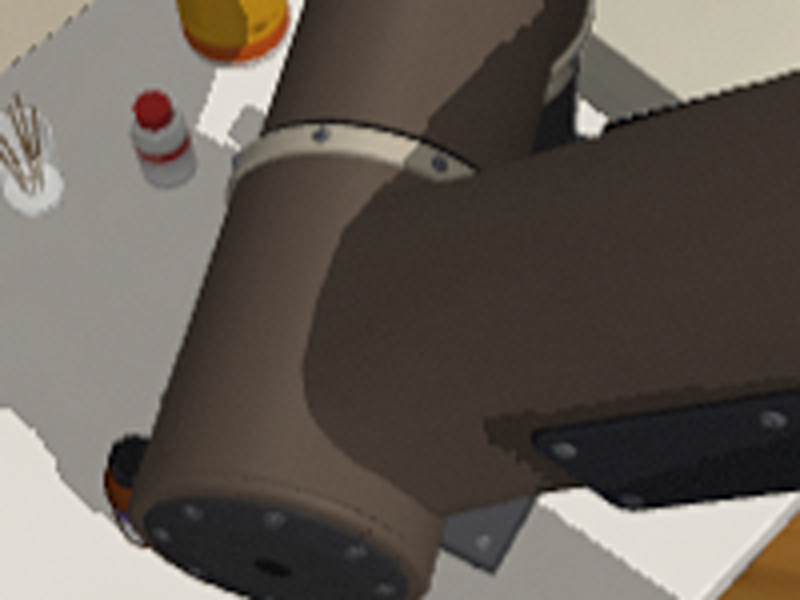

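Both crops show the arm hiding most of the stand: in the top crop the gripper sits over (330,330) and the scene view is blocked. So I'll descend by position and force.

```bash
python3 -m inch '[0.02,-0.006,-0.004,0.4,0.2,0,0.036, 0.018,0,0,0,0,0,0.036, 0,0,0,0,0,0,0.036]'; python3 -c "
from h import *
status([-81,-1.5,43])"
```

```text
clock: 2.58
tool_pos: [0.5125, 0.0782, 0.2612]
orientation: [162.0, 89.9, 176.9]
force: [-0.1, -0.5, 1.3]
opening: 0.0359
t 2.58 tip stand mm [-81.7  -2.5  83.2] F stand [-0.2 -0.4  1.3] open 35.9 q [  30.   14.  -30.   -0.  -46. -105.]
 axes in stand frame: x [-0.001  0.    -1.   ] y [0.001 1.    0.   ] z [ 1.    -0.001 -0.001]
 turn sg 1 [-0.08 -0.07 -0.02]
 turn sg -1 [ 1.7992e+02 -4.0000e-02  1.1000e-01]
 shift tool mm [40.2  1.   0.7]
```

```bash
python3 -m inch '[0.008,0.001,0.0005,0,0,0,0.036, 0.008,0,0,0,0,0,0.036, 0.004,0,0,0,0,0,0.036, 0,0,0,0,0,0,0.036]'; python3 -c "
from h import *
status([-81,-1.5,43])"; python3 -m inch '[0.004,0,0,0,0,0,0.036, 0.004,0,0,0,0,0,0.036, 0.0,0,0,0,0,0,0.036]';python3 -c "
from h import *
status([-81,-1.5,43])"
```

```text
clock: 3.08
tool_pos: [0.5137, 0.0796, 0.2429]
orientation: [19.1, 89.8, 34.0]
force: [-0.1, 0.1, -0.4]
opening: 0.0361
t 3.08 tip stand mm [-79.4  -1.3  64.9] F stand [-0.1  0.1 -0.4] open 36.1 q [  30.   16.  -31.   -0.  -44. -106.]
 axes in stand frame: x [ 0.003  0.001 -1.   ] y [0.001 1.    0.001] z [ 1.    -0.001  0.003]
 turn sg 1 [-0.07  0.17 -0.06]
 turn sg -1 [ 1.7993e+02 -9.0000e-02 -2.7000e-01]
 shift tool mm [21.9 -0.2 -1.7]
clock: 3.45
tool_pos: [0.5141, 0.0798, 0.2351]
orientation: [13.9, 89.8, 28.8]
force: [-0.8, -1.3, 3.7]
opening: 0.0358
t 3.45 tip stand mm [-78.7  -1.2  57.1] F stand [-1.1 -1.1  3.7] open 35.8 q [  30.   16.  -31.    0.  -42. -106.]
 axes in stand frame: x [ 0.004  0.001 -1.   ] y [0.001 1.    0.001] z [ 1.    -0.001  0.004]
 turn sg 1 [-0.04  0.24 -0.06]
 turn sg -1 [ 1.7996e+02 -9.0000e-02 -3.8000e-01]
 shift tool mm [14.1 -0.3 -2.4]
```

```bash
python3 -m inch '[0.005,0,-0.002,0,0.2,0,0.036, 0.004,0,0,0,0,0,0.036, 0.003,0,0,0,0,0,0.036, 0,0,0,0,0,0,0.036]'; python3 -c "
from h import *
status([-81,-1.5,43])"
```

```text
clock: 3.95
tool_pos: [0.5129, 0.0805, 0.2238]
orientation: [30.3, 89.7, 45.2]
force: [-1.4, 0.1, 5.3]
opening: 0.0362
t 3.95 tip stand mm [-79.7   0.   45.8] F stand [-1.3  0.5  5.3] open 36.2 q [  31.   17.  -32.   -0.  -41. -106.]
 axes in stand frame: x [ 0.005  0.003 -1.   ] y [-0.     1.     0.003] z [ 1.    -0.     0.005]
 turn sg 1 [ 0.    0.26 -0.15]
 turn sg -1 [-180.      0.24    0.41]
 shift tool mm [ 2.8 -1.5 -1.4]
```

```bash
python3 -m inch '[0.0015,-0.001,0.003,0,0.2,0,0.036, 0.0005,0,0.004,0,0,0,0.036, 0.0005,0,0.004,0,0,0,0.036, 0,0,0,0,0,0,0.036]'; python3 -c "
from h import *
status([-7.5,-1.5,44])
s=snap('top','top2.png');np.savez('top2.npz',**s)
a=cv2.imread('pics/top2.png')[165:315,185:385]
cv2.imwrite('pics/c5.png',cv2.resize(a,None,fx=4,fy=4,interpolation=cv2.INTER_CUBIC))"
```

```text
clock: 4.45
tool_pos: [0.5198, 0.0809, 0.22]
orientation: [171.0, 89.4, -174.0]
force: [-0.3, 0.4, 10.6]
opening: 0.0359
t 4.45 tip stand mm [-75.4  -1.5  42. ] F stand [-0.2  0.5 10.6] open 35.9 q [  30.   18.  -31.   -0.  -42. -105.]
 axes in stand frame: x [-0.01   0.002 -1.   ] y [0.    1.    0.002] z [ 1.   -0.   -0.01]
 turn sg 1 [-0.02 -0.58 -0.09]
 turn sg -1 [ 1.7998e+02 -1.4000e-01  9.1000e-01]
 shift tool mm [-2.7  0.  67.9]
```

View pics/c5.png

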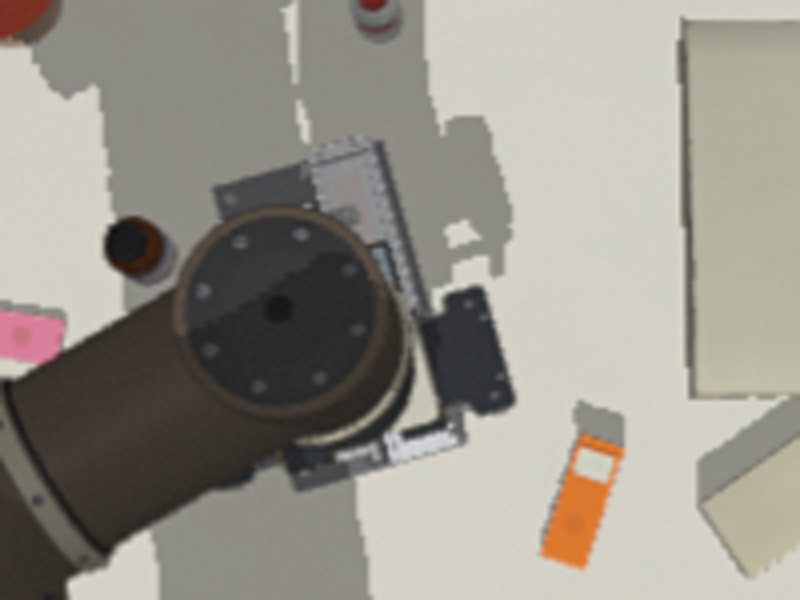

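```bash
python3 -m inch '[-0.001,0,0.004,0,-0.5,0,0.036, 0,0,0.005,0,0,0,0.036, 0,0,0.005,0,0,0,0.036, 0,0,0.005,0,0,0,0.036]'; python3 -c "
from h import *
status([-7.5,-1.5,43.5])"
```

```text
clock: 5.0
tool_pos: [0.5298, 0.0825, 0.2191]
orientation: [-178.4, 88.6, -163.5]
force: [-22.6, 4.7, 28.7]
opening: 0.0361
t 5.0 tip stand mm [-68.   -3.   41.1] F stand [-20.6  10.3  28.7] open 36.1 q [  30.   19.  -29.   -0.  -43. -104.]
 axes in stand frame: x [-0.024 -0.001 -1.   ] y [ 0.002  1.    -0.001] z [ 1.    -0.002 -0.024]
 turn sg 1 [-0.12 -1.39  0.04]
 turn sg -1 [1.7987e+02 6.0000e-02 2.1900e+00]
 shift tool mm [-3.8  1.6 60.4]
```

```bash
python3 -m inch '[-0.003,0.001,-0.003,0,-1.4,0,0.036, -0.001,0,0,0,0,0,0.036, 0,0,0,0,0,0,0.036]'; python3 -c "
from h import *
status([-7.5,-1.5,44])"
```

```text
clock: 5.38
tool_pos: [0.5256, 0.0816, 0.2237]
orientation: [-127.7, 89.8, -112.8]
force: [-0.7, 1.1, 6.6]
opening: 0.0361
t 5.38 tip stand mm [-68.2  -3.1  45.7] F stand [-0.4  1.2  6.6] open 36.1 q [  30.   18.  -30.    0.  -42. -105.]
 axes in stand frame: x [-0.002 -0.002 -1.   ] y [ 0.001  1.    -0.002] z [ 1.    -0.001 -0.002]
 turn sg 1 [-0.08 -0.1   0.13]
 turn sg -1 [1.7992e+02 2.1000e-01 1.6000e-01]
 shift tool mm [ 1.6  1.7 60.7]
```

```bash
python3 -m inch '[0,0.001,0.003,0,0,0,0.036, 0,0,0.003,0,0,0,0.036]'; python3 -c "
from h import *
status([-7.5,-1.5,45])"; python3 -m inch '[0,0,0.003,0,0,0,0.036,0,0,0.003,0,0,0,0.036]'; python3 -c "
from h import *
status([-7.5,-1.5,45])
s=snap('top','top3.png');np.savez('top3.npz',**s)
a=cv2.imread('pics/top3.png')[165:315,185:385]
cv2.imwrite('pics/c6.png',cv2.resize(a,None,fx=4,fy=4,interpolation=cv2.INTER_CUBIC))"
```

```text
clock: 5.62
tool_pos: [0.5283, 0.0825, 0.2227]
orientation: [-159.4, 89.4, -144.6]
force: [-6.5, 0.7, 8.2]
opening: 0.0358
t 5.62 tip stand mm [-66.8  -3.1  44.7] F stand [-6.1  2.3  8.2] open 35.8 q [  30.   19.  -30.    0.  -42. -105.]
 axes in stand frame: x [-0.01  -0.004 -1.   ] y [ 0.002  1.    -0.004] z [ 1.    -0.002 -0.01 ]
 turn sg 1 [-0.11 -0.56  0.21]
 turn sg -1 [179.88   0.33   0.88]
 shift tool mm [-0.8  1.7 59.3]
clock: 5.88
tool_pos: [0.5309, 0.0829, 0.2216]
orientation: [-166.7, 88.9, -152.0]
force: [-7.3, 2.0, 9.0]
opening: 0.0356
t 5.88 tip stand mm [-65.7  -3.6  43.6] F stand [-6.5  3.8  9. ] open 35.6 q [  30.   19.  -29.   -0.  -43. -105.]
 axes in stand frame: x [-0.018 -0.004 -1.   ] y [ 0.003  1.    -0.004] z [ 1.    -0.003 -0.018]
 turn sg 1 [-0.16 -1.06  0.25]
 turn sg -1 [179.83   0.39   1.66]
 shift tool mm [-2.5  2.2 58.1]
```

View pics/c6.png

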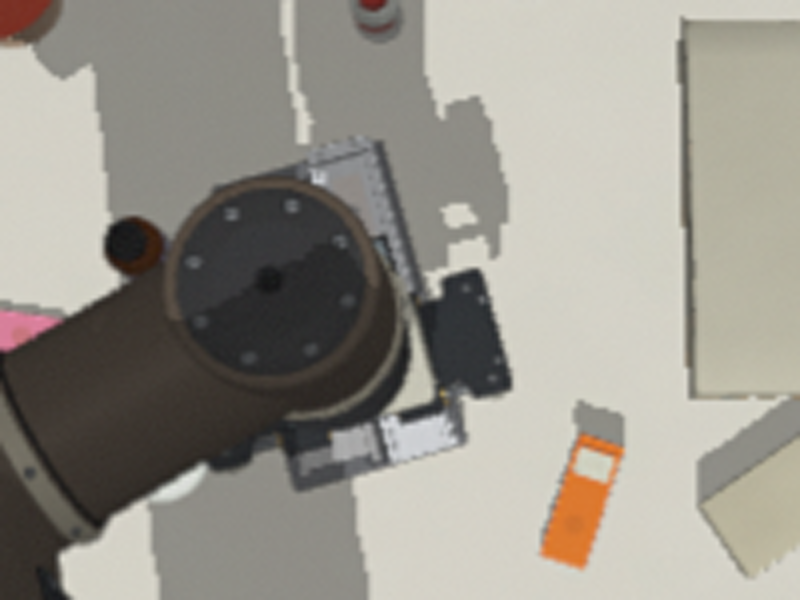

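```bash
python3 - <<'E'
from h import *
L=[]
for f in('top0','top2','top3'):
    a=cv2.imread(f'pics/{f}.png')[195:265,255:305]; L.append(cv2.resize(a,None,fx=5,fy=5,interpolation=cv2.INTER_CUBIC))
cv2.imwrite('pics/c7.png',np.hstack(L))
T=dict(np.load('top0.npz'))
for xc in(-16,-10,-5,0): print(xc,[((proj(T,s2w([xc+43,y,38]))[0]-[255,195]+.5)*5-.5).round(0) for y in(-46,-14)])
E
```

```text
-16 [array([137., 151.]), array([ 79., 167.])]
-10 [array([134., 141.]), array([ 76., 157.])]
-5 [array([131., 132.]), array([ 74., 148.])]
0 [array([129., 123.]), array([ 71., 139.])]
```

View pics/c7.png

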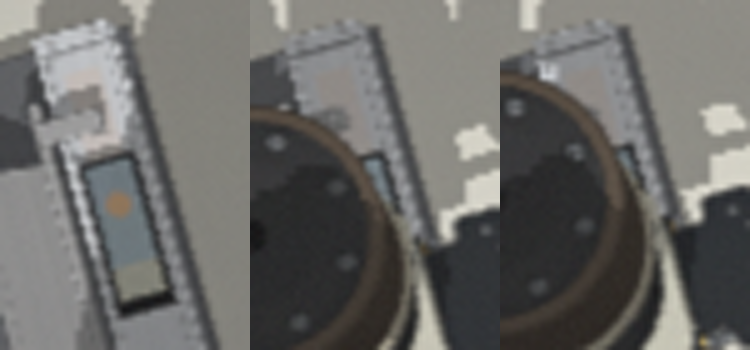

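```bash
python3 -m inch '[-0.002,0.001,0.002,0,-1.1,0,0.036, -0.0005,0.0005,0.004,0,-0.3,0,0.036,-0.0005,0.0003,0.004,0,-0.3,0,0.036]'; python3 -c "
from h import *
status([-7.5,-1.5,45])"; python3 -m inch '[-0.0005,0.0003,0.004,0,-0.3,0,0.036,-0.0005,0.0003,0.004,0,-0.3,0,0.036]'; python3 -c "
from h import *
status([-7.5,-1.5,45])"
```

```text
clock: 6.3
tool_pos: [0.5349, 0.0842, 0.2221]
orientation: [-122.1, 89.5, -107.4]
force: [-6.6, -0.9, 8.5]
opening: 0.0359
t 6.3 tip stand mm [-59.1  -3.9  44.1] F stand [-6.6  0.8  8.5] open 35.9 q [  30.   19.  -29.    1.  -42. -105.]
 axes in stand frame: x [-0.005 -0.007 -1.   ] y [ 0.004  1.    -0.007] z [ 1.    -0.004 -0.005]
 turn sg 1 [-0.23 -0.27  0.42]
 turn sg -1 [179.77   0.66   0.42]
 shift tool mm [-1.1  2.6 51.6]
clock: 6.55
tool_pos: [0.5384, 0.0848, 0.2215]
orientation: [-122.5, 89.4, -107.9]
force: [-8.9, -1.4, 8.6]
opening: 0.0362
t 6.55 tip stand mm [-55.8  -4.4  43.5] F stand [-8.9  0.9  8.6] open 36.2 q [  30.   20.  -29.    1.  -42. -106.]
 axes in stand frame: x [-0.006 -0.009 -1.   ] y [ 0.005  1.    -0.009] z [ 1.    -0.005 -0.006]
 turn sg 1 [-0.3  -0.33  0.52]
 turn sg -1 [179.7    0.81   0.52]
 shift tool mm [-1.8  3.2 48.2]
```

```bash
P='from h import *
status([-7.5,-1.5,45])'; python3 -m inch '[-0.0015,0.003,-0.003,0,-0.3,0.5,0.036]'; python3 -c "$P"|head -1;  python3 -m inch '[0,0.001,-0.001,0,0,0,0.036]'; python3 -c "$P"; python3 -m inch '[0,0,0.002,0,0,0,0.036]'; python3 -c "$P"|head -1;python3 -m inch '[0,0,0.002,0,0,0,0.036]'; python3 -c "$P"|head -1; python3 -m inch '[0,0,0.002,0,0,0,0.036]'; python3 -c "$P"|head -1; python3 -m inch '[0,0,0.002,0,0,0,0.036]'; python3 -c "$P"
```

```text
clock: 6.68
tool_pos: [0.535, 0.0865, 0.223]
orientation: [-111.5, 89.9, -96.8]
force: [4.7, -2.8, 5.5]
opening: 0.0363
t 6.67 tip stand mm [-57.6  -0.6  45. ] F stand [ 3.8 -3.9  5.5] open 36.3 q [  30.   19.  -29.    0.  -42. -105.]
clock: 6.8
tool_pos: [0.5343, 0.0869, 0.2235]
orientation: [-64.9, 89.9, -50.2]
force: [4.2, -4.5, 5.4]
opening: 0.0361
t 6.8 tip stand mm [-58.   -0.1  45.5] F stand [ 2.9 -5.4  5.4] open 36.1 q [  30.   19.  -29.    0.  -42. -105.]
 axes in stand frame: x [ 0.001 -0.002 -1.   ] y [ 0.004  1.    -0.002] z [ 1.    -0.004  0.001]
 turn sg 1 [-0.25  0.05  0.11]
 turn sg -1 [ 1.7975e+02  1.7000e-01 -8.0000e-02]
 shift tool mm [ 0.5 -1.2 50.5]
clock: 6.92
tool_pos: [0.5353, 0.0869, 0.2233]
orientation: [-119.0, 89.8, -104.3]
force: [-6.3, 0.2, 6.7]
opening: 0.036
t 6.92 tip stand mm [-57.4  -0.5  45.3] F stand [-6.   1.8  6.7] open 36.0 q [  30.   19.  -29.    0.  -42. -105.]
clock: 7.05
tool_pos: [0.5362, 0.0869, 0.2229]
orientation: [-149.4, 89.7, -134.7]
force: [-5.2, 1.0, 6.8]
opening: 0.0363
t 7.05 tip stand mm [-57.1  -0.7  44.9] F stand [-4.8  2.3  6.8] open 36.3 q [  30.   19.  -29.    0.  -42. -105.]
clock: 7.18
tool_pos: [0.5369, 0.087, 0.2224]
orientation: [-160.4, 89.5, -145.7]
force: [-5.6, 1.4, 6.9]
opening: 0.0362
t 7.17 tip stand mm [-56.9  -0.8  44.4] F stand [-5.1  2.8  6.9] open 36.2 q [  30.   19.  -29.    0.  -43. -105.]
clock: 7.3
tool_pos: [0.5376, 0.0872, 0.2219]
orientation: [-165.7, 89.4, -151.0]
force: [-5.8, 1.4, 7.8]
opening: 0.0358
t 7.3 tip stand mm [-56.8  -0.8  43.9] F stand [-5.3  2.8  7.8] open 35.8 q [  30.   20.  -28.   -0.  -43. -105.]
 axes in stand frame: x [-0.011 -0.003 -1.   ] y [ 0.006  1.    -0.003] z [ 1.    -0.006 -0.011]
 turn sg 1 [-0.32 -0.62  0.16]
 turn sg -1 [179.68   0.25   0.97]
 shift tool mm [-1.6 -0.4 49.3]
```

```bash
P='from h import *
status([-7.5,-1.5,45.5])'; python3 -m inch '[-0.002,-0.0005,0.004,-0.3,-0.8,0,0.036,-0.0004,0,0.006,0,-0.6,0,0.036,-0.0004,0,0.006,0,-0.6,0,0.036]'; python3 -c "$P"; python3 -m inch '[-0.0004,0,0.006,0,-0.6,0,0.036,-0.0004,0,0.006,0,-0.6,0,0.036]'; python3 -c "$P"
```

```text
clock: 7.68
tool_pos: [0.5479, 0.0883, 0.2223]
orientation: [-28.0, 89.4, -13.1]
force: [-7.6, -1.1, 8.3]
opening: 0.0359
t 7.67 tip stand mm [-43.   -2.8  44.3] F stand [-7.6  0.9  8.3] open 35.9 q [  30.   20.  -28.    1.  -42. -105.]
 axes in stand frame: x [ 0.009 -0.005 -1.   ] y [ 0.001  1.    -0.005] z [ 1.    -0.001  0.009]
 turn sg 1 [-0.08  0.52  0.28]
 turn sg -1 [179.92   0.44  -0.82]
 shift tool mm [-0.9  1.3 35.5]
clock: 7.92
tool_pos: [0.5556, 0.0895, 0.2215]
orientation: [-18.8, 88.9, -4.0]
force: [-8.3, -1.2, 9.8]
opening: 0.0359
t 7.92 tip stand mm [-33.5  -4.   43.5] F stand [-8.3  1.   9.8] open 35.9 q [  29.   21.  -27.    1.  -41. -105.]
 axes in stand frame: x [ 0.019 -0.006 -1.   ] y [ 0.003  1.    -0.006] z [ 1.    -0.002  0.019]
 turn sg 1 [-0.14  1.08  0.37]
 turn sg -1 [179.85   0.58  -1.69]
 shift tool mm [-1.5  2.5 26.1]
```

```bash
P='from h import *
status([-7.5,-1.5,45.5])'; python3 -m inch '[-0.002,0.002,0.003,0,0.6,0.3,0.036,-0.0006,0.001,0.005,0,-0.2,0.1,0.036,-0.0006,0.0006,0.005,0,-0.3,0.1,0.036]'; python3 -c "$P"; python3 -m inch '[-0.0006,0.0006,0.004,0,-0.3,0.1,0.036]';  python3 -c "$P"
```

```text
clock: 8.3
tool_pos: [0.5637, 0.0933, 0.2233]
orientation: [-9.3, 89.7, 5.4]
force: [-5.6, -2.6, 6.9]
opening: 0.0361
t 8.3 tip stand mm [-27.1  -1.3  45.3] F stand [-6.1 -1.1  6.9] open 36.1 q [  29.   21.  -25.    0.  -43. -104.]
 axes in stand frame: x [ 0.005 -0.001 -1.   ] y [ 0.003  1.    -0.001] z [ 1.    -0.003  0.005]
 turn sg 1 [-0.18  0.3   0.05]
 turn sg -1 [ 1.7982e+02  8.0000e-02 -4.7000e-01]
 shift tool mm [-0.1 -0.1 19.6]
clock: 8.43
tool_pos: [0.5658, 0.0939, 0.2231]
orientation: [-1.3, 89.7, 13.4]
force: [-5.8, -3.1, 7.6]
opening: 0.0359
t 8.43 tip stand mm [-25.   -1.2  45.1] F stand [-6.4 -1.5  7.6] open 35.9 q [  29.   21.  -25.    0.  -43. -104.]
 axes in stand frame: x [ 0.005 -0.    -1.   ] y [ 0.004  1.    -0.   ] z [ 1.    -0.004  0.005]
 turn sg 1 [-0.21  0.29  0.01]
 turn sg -1 [ 1.7979e+02  1.0000e-02 -4.6000e-01]
 shift tool mm [-0.4 -0.2 17.5]
```

```bash
P='from h import *
status([-7.5,-1.5,45.5])'; python3 -m inch '[-0.0005,0.0003,0.005,-0.2,-0.1,0,0.036,-0.0006,0.0004,0.005,0,-0.3,0.1,0.036,-0.0006,0.0004,0.004,0,-0.3,0.1,0.036]'; python3 -c "$P"; python3 -m inch '[-0.0006,0.0004,0.004,0,-0.3,0.1,0.036]';  python3 -c "$P
s=snap('top','top4.png');np.savez('top4.npz',**s)
a=cv2.imread('pics/top4.png')[185:300,235:335]
cv2.imwrite('pics/c8.png',cv2.resize(a,None,fx=6,fy=5,interpolation=cv2.INTER_CUBIC))"
```

```text
clock: 8.8
tool_pos: [0.574, 0.0955, 0.2224]
orientation: [26.5, 89.9, 41.4]
force: [-7.0, -3.0, 7.7]
opening: 0.0359
t 8.8 tip stand mm [-17.2  -1.6  44.4] F stand [-7.6 -1.   7.7] open 35.9 q [  29.   22.  -24.   -0.  -44. -104.]
 axes in stand frame: x [ 0.002  0.001 -1.   ] y [0.002 1.    0.001] z [ 1.    -0.002  0.002]
 turn sg 1 [-0.09  0.09 -0.05]
 turn sg -1 [ 1.7991e+02 -7.0000e-02 -1.4000e-01]
 shift tool mm [-1.   0.1  9.7]
clock: 8.93
tool_pos: [0.5761, 0.0959, 0.2222]
orientation: [48.3, 89.9, 63.2]
force: [-6.2, -2.3, 8.0]
opening: 0.0359
t 8.93 tip stand mm [-15.2  -1.6  44.2] F stand [-6.6 -0.6  8. ] open 35.9 q [  29.   22.  -24.   -0.  -44. -104.]
 axes in stand frame: x [ 0.001  0.002 -1.   ] y [0.002 1.    0.002] z [ 1.    -0.002  0.001]
 turn sg 1 [-0.11  0.08 -0.09]
 turn sg -1 [ 1.7989e+02 -1.5000e-01 -1.3000e-01]
 shift tool mm [-1.2  0.1  7.7]
```

View pics/c8.png

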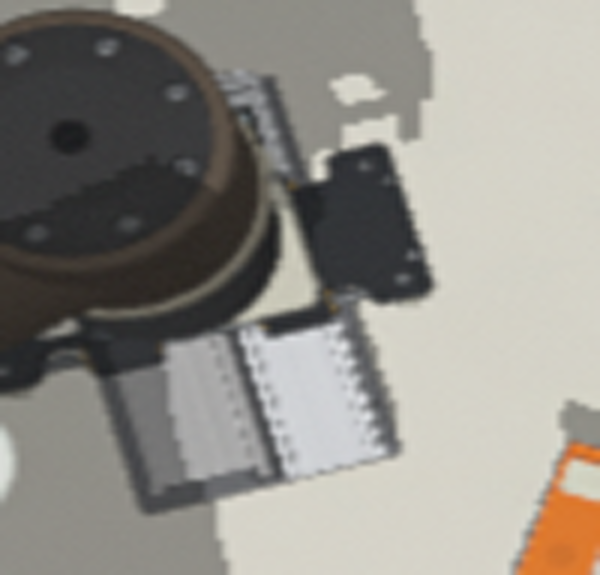

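The carrier's front edge, the dark bit at crop (248,118), is now close to the end stop. I'll finish in small steps and watch the force.

```bash
P='from h import *
status([-7.5,-1.5,45.5])'; python3 -m inch '[-0.0012,0.0004,0.004,-0.1,-0.2,0,0.036,-0.0006,0.0004,0.004,0,-0.3,0.1,0.036]'; python3 -c "$P"|head -1; python3 -m inch '[-0.0006,0.0004,0.0035,0,-0.3,0.1,0.036]';  python3 -c "$P" | head -1;  python3 -m inch '[-0.0006,0.0004,0.0035,0,-0.3,0.1,0.036]';  python3 -c "$P"
```

```text
clock: 9.22
tool_pos: [0.5805, 0.0968, 0.2225]
orientation: [88.2, 89.9, 103.1]
force: [-5.2, -3.3, 7.3]
opening: 0.0359
t 9.22 tip stand mm [-11.   -1.8  44.5] F stand [-5.9 -1.8  7.3] open 35.9 q [  28.   23.  -23.   -0.  -44. -103.]
clock: 9.35
tool_pos: [0.582, 0.0971, 0.2223]
orientation: [92.7, 89.8, 107.6]
force: [-6.3, -2.1, 8.3]
opening: 0.0361
t 9.35 tip stand mm [-9.4 -1.8 44.3] F stand [-6.7 -0.4  8.3] open 36.1 q [  28.   23.  -23.   -0.  -44. -103.]
clock: 9.48
tool_pos: [0.5835, 0.0974, 0.2221]
orientation: [95.1, 89.8, 110.0]
force: [-7.1, -3.1, 7.4]
opening: 0.0359
t 9.47 tip stand mm [-7.9 -1.7 44.1] F stand [-7.6 -1.2  7.4] open 35.9 q [  28.   23.  -22.   -0.  -45. -103.]
 axes in stand frame: x [-0.     0.003 -1.   ] y [0.002 1.    0.003] z [ 1.    -0.002 -0.   ]
 turn sg 1 [-0.1  -0.02 -0.2 ]
 turn sg -1 [ 1.799e+02 -3.100e-01  3.000e-02]
 shift tool mm [-1.4  0.3  0.4]
```

Now single steps, watching for motion to stall.

```bash
P='from h import *
status([-7.5,-1.5,45.5])'; python3 -m inch '[-0.001,0.0004,0.0035,-0.1,-0.2,0,0.036]'; python3 -c "$P"|head -1; python3 -m inch '[-0.0006,0.0003,0.0035,0,-0.3,0,0.036]';  python3 -c "$P"
```

```text
clock: 9.6
tool_pos: [0.5849, 0.0977, 0.2222]
orientation: [130.6, 89.8, 145.6]
force: [-10.1, -0.5, 8.6]
opening: 0.0363
t 9.6 tip stand mm [-6.9 -1.9 44.2] F stand [-9.9  2.1  8.6] open 36.3 q [  28.   23.  -22.   -0.  -45. -103.]
clock: 9.72
tool_pos: [0.5854, 0.0978, 0.2219]
orientation: [155.7, 89.7, 170.6]
force: [-14.1, 0.6, 14.4]
opening: 0.0362
t 9.72 tip stand mm [-6.8 -2.  43.9] F stand [-13.5   4.2  14.4] open 36.2 q [  28.   23.  -22.   -0.  -45. -103.]
 axes in stand frame: x [-0.005  0.002 -1.   ] y [0.002 1.    0.002] z [ 1.    -0.002 -0.005]
 turn sg 1 [-0.1  -0.3  -0.13]
 turn sg -1 [179.9   -0.21   0.46]
 shift tool mm [-1.6  0.5 -0.7]
```

```bash
P='from h import *
status([-7.5,-1.5,45.5])'; python3 -m inch '[-0.0006,0.0004,0.0035,0,-0.2,0,0.036]'; python3 -c "$P"
```

```text
clock: 9.85
tool_pos: [0.586, 0.0981, 0.2218]
orientation: [168.9, 89.5, -176.3]
force: [-11.9, -0.2, 13.8]
opening: 0.0361
t 9.85 tip stand mm [-6.9 -2.  43.8] F stand [-11.5   2.9  13.8] open 36.1 q [  28.   23.  -22.   -0.  -45. -103.]
 axes in stand frame: x [-0.009  0.002 -1.   ] y [0.003 1.    0.002] z [ 1.    -0.003 -0.009]
 turn sg 1 [-0.16 -0.52 -0.1 ]
 turn sg -1 [ 1.7984e+02 -1.6000e-01  8.2000e-01]
 shift tool mm [-1.7  0.5 -0.7]
```

```bash
P='from h import *
status([-14,-1.5,44.5])'; python3 -m inch '[-0.0005,0,-0.005,0,0,0,0.036,0,0,-0.004,0,0,0,0.036]'; python3 -c "$P
s=snap('top','top5.png');np.savez('top5.npz',**s)
a=cv2.imread('pics/top5.png')[185:300,235:335]
cv2.imwrite('pics/c9.png',cv2.resize(a,None,fx=6,fy=5,interpolation=cv2.INTER_CUBIC))"
```

```text
clock: 10.1
tool_pos: [0.58, 0.0967, 0.2243]
orientation: [107.1, 89.9, 121.9]
force: [4.2, -0.6, 6.7]
opening: 0.0363
t 10.1 tip stand mm [-11.5  -1.8  46.3] F stand [ 3.9 -1.7  6.7] open 36.3 q [  28.   23.  -23.   -0.  -45. -103.]
 axes in stand frame: x [-0.001  0.002 -1.   ] y [0.001 1.    0.002] z [ 1.    -0.001 -0.001]
 turn sg 1 [-0.08 -0.03 -0.1 ]
 turn sg -1 [ 1.7992e+02 -1.6000e-01  5.0000e-02]
 shift tool mm [ 1.8  0.3 -2.5]
```

View pics/c9.png

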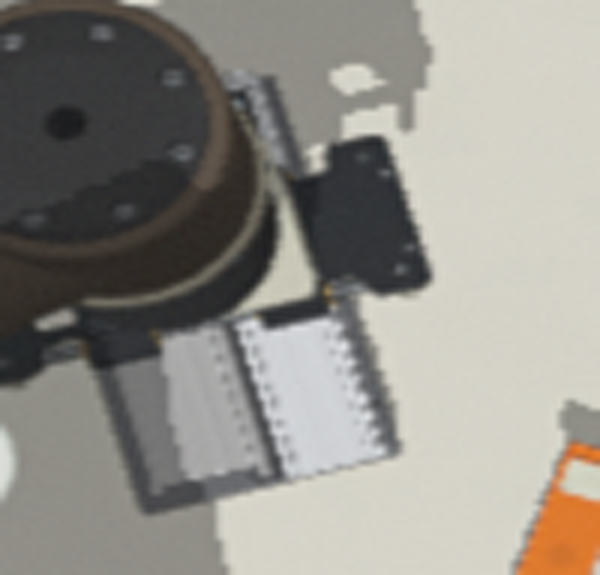

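The carrier's front corner is now against the stop at crop (238,100), and the finger is about 4 mm clear of the lip. I'll release the clip slowly.

```bash
P='from h import *
status([-14,-1.5,44.5])'; python3 -m inch '[-0.003,0,0,0,0,0,0.036,-0.003,0,0,0,0,0,0.036,-0.004,0,0,0,0,0,0.036,-0.004,0,0,0,0,0,0.036,-0.005,0,0,0,0,0,0.036]'; python3 -c "$P"|head -1;python3 -m inch '[-0.01,0,0,0,0,0,0.036,-0.02,0,0,0,0,0,0.036,-0.04,0,0,0,0,0,0.036,-0.05,0,0,0,0,0,0.036,0,0,0,0,0,0,0.036]'; python3 -c "$P"
```

```text
clock: 10.78
tool_pos: [0.5783, 0.0958, 0.2424]
orientation: [166.2, 89.7, -179.0]
force: [-0.1, -0.3, 0.0]
opening: 0.0361
t 10.78 tip stand mm [-14.3  -2.3  64.4] F stand [-0.1 -0.3  0. ] open 36.1 q [  28.   21.  -22.   -0.  -47. -103.]
clock: 11.4
tool_pos: [0.579, 0.096, 0.3687]
orientation: [166.8, 89.7, -178.3]
force: [-1.0, -0.9, -0.9]
opening: 0.0363
t 11.4 tip stand mm [-13.6  -2.3 190.7] F stand [-1.2 -0.6 -0.9] open 36.3 q [  28.   14.  -14.   -0.  -63. -104.]
 axes in stand frame: x [-0.005  0.001 -1.   ] y [0.002 1.    0.001] z [ 1.    -0.002 -0.005]
 turn sg 1 [-0.1  -0.31 -0.07]
 turn sg -1 [ 1.7989e+02 -1.1000e-01  4.9000e-01]
 shift tool mm [146.2   0.6   0.4]
```

Next I'll retreat to one side to get a clear view.

```bash
python3 -m inch '[0,-0.045,-0.035,0,0,0,0.036,0,-0.045,-0.035,0,0,0,0.036,0,-0.045,-0.035,0,0,0,0.036,0,-0.045,-0.03,0,0,0,0.036,0,-0.045,-0.03,0,0,0,0.036,0,-0.05,-0.03,0,0,0,0.036,0,-0.05,-0.03,0,0,0,0.036,0,-0.05,-0.03,0,0,0,0.036,0,0,0,0,0,0,0.036]'; python3 -c "
from h import *
status()
for n in('top','scene'):
    s=snap(n,n+'6.png'); np.savez(n+'6.npz',**s)
a=cv2.imread('pics/top6.png')[185:300,205:355]; b=cv2.imread('pics/scene6.png')[245:350,215:355]
cv2.imwrite('pics/c10.png',cv2.resize(a,None,fx=5,fy=5,interpolation=cv2.INTER_CUBIC));cv2.imwrite('pics/c11.png',cv2.resize(b,None,fx=5,fy=5,interpolation=cv2.INTER_CUBIC))"
```

```text
clock: 12.52
tool_pos: [0.4226, -0.3435, 0.3707]
orientation: [138.4, 89.9, 153.4]
force: [-0.2, 0.3, -0.3]
opening: 0.0359
t 12.53 tip stand mm [-277.4 -386.4  192.7] F stand [-0.1  0.4 -0.3] open 35.9 q [-18.  10. -19.  -0. -62. -56.]
 axes in stand frame: x [-0.002  0.002 -1.   ] y [-0.001  1.     0.002] z [ 1.     0.001 -0.002]
 turn sg 1 [ 0.08 -0.11 -0.1 ]
 turn sg -1 [-1.7992e+02  1.5000e-01 -1.7000e-01]
```

View pics/c10.png

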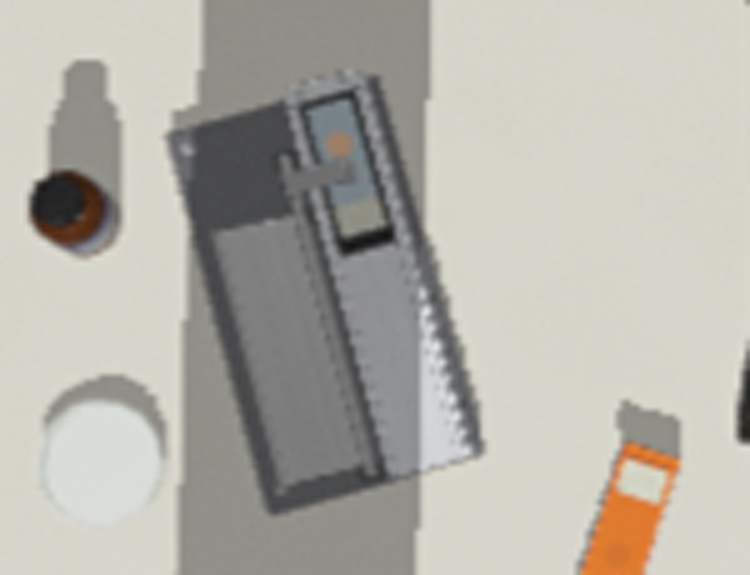

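View pics/c11.png

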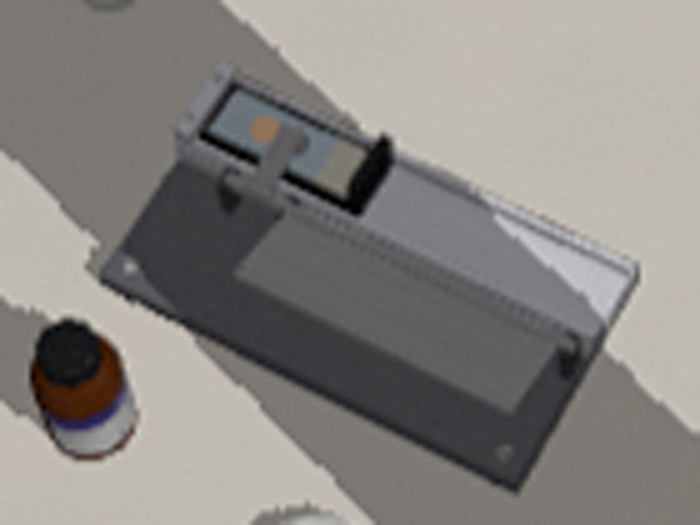

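View pics/top6.png

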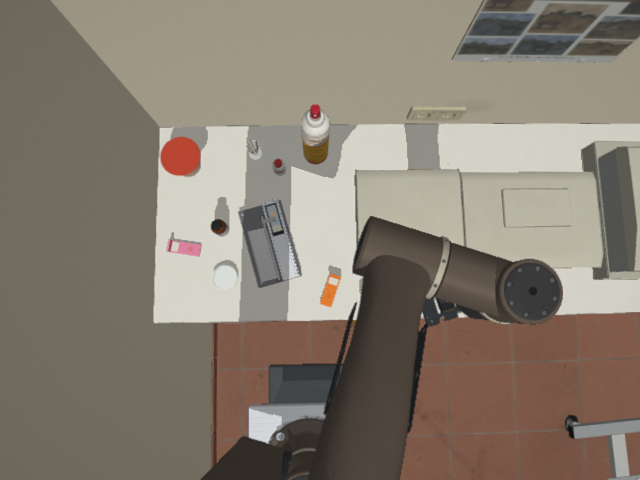

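The carrier is under the jaw with its front edge at the stop (top crop ~(328,97)), and the neighbours look unmoved. I'll check the remaining gap with numbers.

```bash
python3 - <<'E'
from h import *
T=dict(np.load('top6.npz'));S=dict(np.load('scene6.npz'))
c1=lambda x,y:((x+.5)/5-.5+205,(y+.5)/5-.5+185); c2=lambda x,y:((x+.5)/5-.5+215,(y+.5)/5-.5+245)
print('spot start',w2s(atz(T,*c1(368,254),.038)).round(1),w2s(atz(S,*c2(381,188),.038)).round(1))
print('spot now',w2s(atz(T,*c1(338,143),.038)).round(1),w2s(atz(S,*c2(265,128),.038)).round(1))
for k,a,b in(('carFL',(302,104),(202,135)),('lipTopR',(392,238),(389,137))):
    z=.038 if k=='carFL' else .056
    print(k,w2s(atz(T,*c1(*a),z)).round(1),w2s(atz(S,*c2(*b),z)).round(1))
P0={'front':(88,-30,38),'lipR':(2,-46,56)}
A=cv2.imread('pics/top6.png');B=cv2.imread('pics/scene6.png')
a=cv2.resize(A[195:240,255:295],None,fx=10,fy=10,interpolation=cv2.INTER_CUBIC);b=cv2.resize(B[255:295,245:300],None,fx=10,fy=10,interpolation=cv2.INTER_CUBIC)
cv2.imwrite('pics/c12.png',a);cv2.imwrite('pics/c13.png',b)
# other things moved? compare pictures start/end
d=cv2.absdiff(cv2.imread('pics/top0.png'),A).max(2); print((d[140:175,265:290]>60).sum(),(d[215:240,205:230]>60).sum(),(d[260:292,210:240]>60).sum(),(d[270:310,318:342]>60).sum())
E
```

```text
spot start [  1.9 -28.8  38. ] [ -0.9 -28.5  38. ]
spot now [ 64.9 -29.1  38. ] [ 62.1 -30.   38. ]
carFL [ 91.1 -16.   38. ] [ 85.8 -13.   38. ]
lipTopR [  3.7 -44.   56. ] [  3.4 -45.   56. ]
21 0 0 173
```

View pics/c12.png

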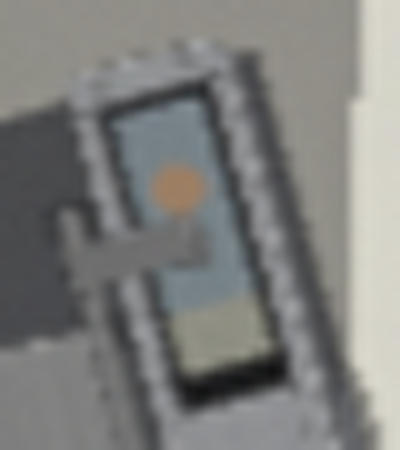

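View pics/c13.png

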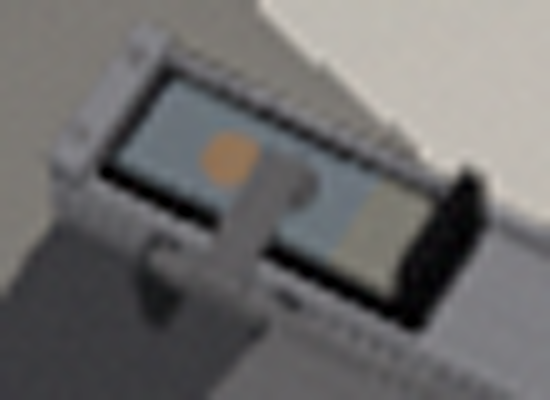

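The enlarged views show no gap at the stop and the jaw resting on the slide. I'm handing in the job.

```bash
python3 -c "
from plant import ctrl
print(ctrl.close_job())"
```

```text
the job is handed in; nothing more can be done
None
```

The slide carrier is fully home against the end stop, with the clip jaw resting on it. I handed the job in with the arm well clear, at about 12.6 s.

**What I did:** one fingertip pressed the tail down to near its stop and held it there. The other fingertip pushed the carrier's lip until motion stopped, with the force rising to 10–14 N. I backed about 4 mm off the lip, let the clip up slowly and moved away.

**Last checks:**
- **Carrier position:** it moved about 63 mm, against about 61 mm needed. The two cameras differ by 3–5 mm, but neither shows a gap at the stop.
- **Clip:** both views show the jaw down on the slide.
- **Surroundings:** the stain bottle and petri dish showed no change. The small bottle and the orange look-alike showed some changed pixels. I put those down to shadow; in the pictures both look to be where they were. I didn't compare the slides box, the forceps or the pink look-alike by number, and the arm hides the box and forceps in the last top view.

**What went less well:** the fingertip dragged on the tail with about 5 N rather than sliding freely. Early on, the press crept against the clip's stop, and forces briefly reached about 29 N down and 21 N along the push. I raised the press before going on. Part of that push may have gone into the carrier, so that moment was not as gentle as the task asked.

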